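# Back off the slide lock and bring the nozzle holder to its stop

### The arm

A 6-joint arm with a two-finger parallel gripper is mounted at the origin on the work surface. World frame = base frame: x ahead of the robot, y to its left, z up, the work surface at z = 0. Lengths are in m, angles in rad, forces in N, time in s.
With the tool pointing down it reaches from about 0.35 to 0.95 m from the base axis. Payload 17.4 kg.
Tool frame: the origin (TCP) lies midway between the tips of the shut fingers; the grasp point (between the pads) lies 19 mm behind it (r.pinch_z is the distance from the TCP to the grasp point, in m); z points along the fingers, y is the direction in which the jaws open and shut (so a half turn about z gives the same grasp; the last joint's range is limited). The gripper opens to 93 mm and grips with 3 to 60 N. Pads are 15 mm wide; open, the fingers measure 128 mm over their backs; the gripper's body (75 mm by 188 mm) begins 65 mm behind the grasp point.
Start: joints at [1.069, 0.116, 1.442, -0, 1.584, -0.038], TCP at [0.302, 0.604, 0.219] pointing down, gripper open.
Joint ranges: [-2.83, 2.83], [-0.83, 2.19], [0.07, 2.5], [-1.14, 4.28], [0.01, 3], [-2.97, 2.97]. Speed limits (rad/s): [1.89, 1.89, 2.22, 3.14, 3.14, 3.14].

### API

Orientations are given as [roll, pitch, yaw] about the fixed x, y, z axes, in that order (R = Rz(yaw) Ry(pitch) Rx(roll)).
In Python, from workcell import r gives the robot as it stands.
- The arm moves only by the tool jog_arm, never from a script. Its arguments are lists of equal length, an entry for each row: "linear": the shift along the world's x, y, z in m, a list of three; "delta_rot": the turn, a rotation vector about the world's x, y, z in degrees, a list of three; "jaw": the closure in counts, from 0 (fully open) to 255 (shut). In form: {"linear": [[tx, ty, tz], ...], "delta_rot": [[wx, wy, wz], ...], "jaw": [jaw, ...]}. A call has 1 to 12 rows; each row is the pose to reach, as a shift and turn from the pose commanded when the call began; what a row does not reach only later rows make up. A row lasts 1/12 s, in which the tool goes at most 41.7 mm and 7.16 degrees, less where a joint would pass 70% of its speed; a pose out of reach is approached as far as the arm can. A call with a gripper value outside its range is refused whole. The fingers move at their own pace and stop on an object; "grip_force" is the grip in N (left out, the last holds). Time passes only in rows, so rows that repeat a pose let the fingers close. It gives the time, the measured TCP pose, the force and the opening at its end, in the units of the state.
- r.sense(): the state, without advancing time (a new reading comes with each control period).
- r.get_image(name): name is "scene" or "top"; returns the picture (384x512x3 uint8, red, green, blue); there is no depth.
- r.get_calibration(name): a dict with "vfov" (degrees; the focal length in pixels is half the picture's height over the tangent of half this angle, whatever the lens; pixels are square), "cx", "cy" (the principal point, pixels), "k1" (the pictures are not rectified: a ray, as slopes to the right and down, at radius r is drawn at 1 + k1 r^2 times it, then the intrinsics apply), "R" (3x3) and "t" (3): a world point X has camera coordinates R X + t. Camera axes: x right, y down, z forward; pixel columns grow to the right and rows downward; lengths in m; the calibration is good to about 2 mm. A picture is of the moment at which its call begins. get_calibration takes no time and is no camera call.
- r.finish_job(): hands the job in, once; it reports no verdict.
Trained networks look in the newest picture that a camera, given by its name, has taken for a name from the list of things; names that differ only in an ending like _2 or _b are one class to them, and where a whole thing is asked for, a point or a joint stands for the part that bears it (a point fixed in the world has none). Each returns a list of dicts, best first, with "confidence" (0 to 1); they miss things now and then, are a little off and sometimes report something else, mostly with a low value. They report only what shows in the picture. A call takes as long as a camera call.
- r.masks_of(camera, name): "pixels" (384x512 bool, what is visible of it).
- r.mark_of(camera, name): "centre" ([x, y, z] in m, in world coordinates, good to about 4 mm: a listed point, or the origin of a listed thing).
The state is a dict: "time_s": time; "joint_positions": joint angles; "dq": joint speeds; "effort": joint torques, N m; "eef_pos": TCP position; "eef_rot": TCP orientation; "wrist_force": force on the tool from outside, world axes, zero at the start; "ft_torque": the same for the moment, N m; "width": finger opening in m.
Only numpy, scipy, OpenCV 4.12 (cv2) and the standard library are available. Lean on these libraries where they do the work, as an engineer would, in place of code of your own. Each camera call takes 0.05 s, during which the arm holds its last target.

### The job

Unlock the linear slide: with a fingertip against the outside of the black knurled knob, without pinching it, roll it anticlockwise (seen from above) until its white line has come round to the red pointer for the second time, which is two full turns from tight, and leave it there, no further. Then push the nozzle holder carriage along its rail until it is fully home against the yellow end stop, with the white line still at the red pointer. Leave everything else on the plate where it is.

Things in the scene. Friction and masses are not known exactly. Their poses are not given: they have to be found in the camera images.
- slide: Fixed linear slide on the steel plate (plate top 12 mm above the table): dark base 70 x 380 mm, rail along its own y. Origin: centre of its underside; all heights named are above it. z is up; yaw varies. The carriage travels towards +y, where a yellow stop block (60 x 20 mm, 45 mm high) stands.
- carriage (a joint): Travel of the nozzle holder carriage in m towards the slide's +y: 0 at the start, 0.11 when fully home against the yellow stop. A pin lifted by the knob's thread locks it until the knob is 1.6 to 1.8 turns from tight; then it takes about 4 N to move it, and it stays where left. Knob, nozzle holder and push tab all ride on it.
- lock_knob (a joint): Angle of the lock knob in rad about the vertical, growing anticlockwise seen from above (loosening). 0 = tight, a hard stop, white line at the red pointer; it starts 0.5 to 2.2 rad past that. Two full turns = 12.57 rad, white line at the pointer again (first pass at 6.28). It stays where left and does not rise; it needs about 0.05 N m (2 N at the rim).
- knob_top (a point): Centre of the knob's top face, on its axis, 108 mm high; fixed to the carriage, axes parallel to the slide's. Knob: black disc 56 mm in diameter over the knurl (24 upright ribs 2 mm high), underside 88 mm high, on a 20 mm post. Under it on the +x side a red pointer reaches 41 mm from the axis. The rim is free all round: all else on the carriage is below 81 mm.
- knob_rim: The knurled knob itself (turns with joint lock_knob): origin at the centre of its underside, its own x axis points along the white line.
- white_line (a point): Outer end of the white line on the knob's top face, 26 mm from the axis. It stands over the red pointer (slide's +x) at 0, 1 and 2 turns.
- push_tab (a point): Middle of the top edge of the outer (-y) face of the blue push tab, a plate 50 mm wide, 6 mm thick, at the rear end of the aluminium carriage block (80 x 150 mm, top 48 mm high). Tab top 74 mm high, face 55 mm behind the knob's axis, flush with the block's rear end. Push it towards the slide's +y.
- injector: Black oxide injector body lying on the plate, 150 mm long, 30 mm wide, 42 mm high. Bystander; origin under its middle.
- shield: Clear acrylic shield block 30 x 90 x 60 mm high. Bystander.
- tray: Blue open plastic tray 90 x 130 x 30 mm. Bystander.
- connector: Brass quick connector standing upright, 30 mm diameter, 48 mm high. Bystander.
- adapter_box: Steel adapter box with latch on top, 94 x 124 x 68 mm high. Bystander.
- wrench: Steel wrench lying flat, 160 mm long. Bystander.
- caps_jar: White jar with blue lid, 56 mm diameter, 75 mm high. Bystander.

How it is judged:
On the way, in this order (a step that is already met when the one before it is completed fails the run):
1. knob two turns from tight (within 0.6 rad) while the carriage still stands near its start (value of joint lock_knob between 11.97 and 13.17 rad and value of joint carriage below 0.04 m), for 0.2 s.
2. carriage home against the yellow stop (value of joint carriage above 0.106 m), for 0.2 s.
At the end, for the whole second after the job is handed in: The knob stands two full turns from tight, white line within 0.6 rad of the red pointer, and the carriage is within 4 mm of its end stop, both at rest (value of joint lock_knob between 11.97 and 13.17 rad and value of joint carriage above 0.106 m and velocity of joint carriage below 0.01 m/s and velocity of joint lock_knob below 0.05 rad/s); the robot touches nothing.
It fails at once if anything else on the plate is shifted, lifted or tipped (moved more than 15 mm) (distance of any of injector, shield, tray, connector, adapter_box, wrench, caps_jar from where it was at the start of the episode above 0.015 m).
It fails at once if the knob is backed off more than about 2.2 turns from tight (value of joint lock_knob above 13.8 rad).
It fails at once if the knob is pinched or turned from straight above (grasp point over the knob while the fingers press it) instead of being rolled from outside its rim (horizontal distance between the grasp point and knob_top below 0.015 m and contact force between the fingers and knob_rim above 0.5 N).
It also fails if it takes over 64 s, if anything falls off the work surface, if the arm or the gripper's body presses on something with over 40 N, if the wrist force passes 120 N, or if a joint passes its speed limit or range.

## Working session

There is one attempt and no reset: what is moved stays moved. The work goes in short steps, Python scripts to look and compute and a tool call to move; the robot and the scene stay as the last step left them, time stands still between calls to the robot, and variables do not carry over. Pictures are saved under pics/ and viewed, and the job is handed in when it is done.

Besides the shell and the picture viewer there is one more tool, called after "Emit:" by a JSON object that holds its "fn" and its "kwargs". jog_arm: Moves the arm, as the interface text tells. Its arguments: {"type":"object","properties":{"linear":{"type":"array","items":{"type":"array","items":{"type":"number"}}},"delta_rot":{"type":"array","items":{"type":"array","items":{"type":"number"}}},"jaw":{"type":"array","items":{"type":"number"}},"grip_force":{"type":"number"}},"required":["linear","delta_rot","jaw"]}

```bash
ls; mkdir -p pics; python3 - <<'E'
from workcell import r
import cv2
s=r.sense(); print(s['time_s'],s['eef_pos'],s['eef_rot'],s['width'])
for c in ['scene','top']:
    im=r.get_image(c); cv2.imwrite(f'pics/{c}0.png',im[:,:,::-1])
    for n in ['knob_top','white_line','push_tab','slide'] if c=='top' else ['knob_top','white_line','push_tab']:
        for d in r.mark_of(c,n)[:2]: print(c,n,d)
    k=r.get_calibration(c); print(k)
E
```

```text
pics
0.0 [0.30186124 0.60350634 0.21786804] [-3.14037906e+00 -5.28233576e-05  2.67781138e+00] 0.09299787145973748
scene knob_top {'centre': [0.5276, -0.06, 0.1251], 'confidence': 0.85}
scene white_line {'centre': [0.5341, -0.0385, 0.1219], 'confidence': 0.51}
scene push_tab {'centre': [0.5279, -0.1152, 0.0858], 'confidence': 0.68}
{'vfov': 52.64255356881703, 'cx': 251.09489626051348, 'cy': 182.75011827843886, 'k1': 0.011434376925420276, 'R': array([[-0.74468683,  0.66696926,  0.02436228],
       [ 0.33845085,  0.40884567, -0.84752359],
       [-0.5752326 , -0.62289423, -0.5301983 ]]), 't': array([ 0.46849186, -0.09741418,  1.44711745])}
top knob_top {'centre': [0.5247, -0.068, 0.1212], 'confidence': 0.66}
top white_line {'centre': [0.5334, -0.0448, 0.1218], 'confidence': 0.5}
top push_tab {'centre': [0.5261, -0.1171, 0.0854], 'confidence': 0.75}
top slide {'centre': [0.5301, 0.0199, 0.0095], 'confidence': 0.72}
{'vfov': 47.03333804905016, 'cx': 255.8069046169385, 'cy': 189.1129642160193, 'k1': 0.04066991604187739, 'R': array([[ 0.01477343, -0.99987773, -0.00512462],
       [-0.97612868, -0.01331146, -0.21678468],
       [ 0.21668996,  0.00820494, -0.97620599]]), 't': array([-0.02742914,  0.60695814,  1.37249648])}
```

View pics/top0.png

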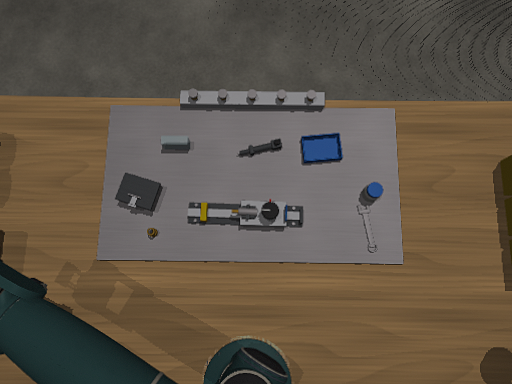

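View pics/scene0.png

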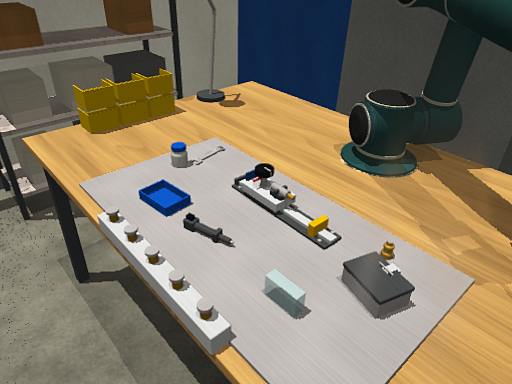

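```bash
python3 - <<'E'
import cv2
a=cv2.imread('pics/top0.png')[150:310,200:350]
cv2.imwrite('pics/topc.png',cv2.resize(a,None,fx=3.7,fy=3.7,interpolation=cv2.INTER_CUBIC))
E
```

```text
(no output)
```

View pics/topc.png

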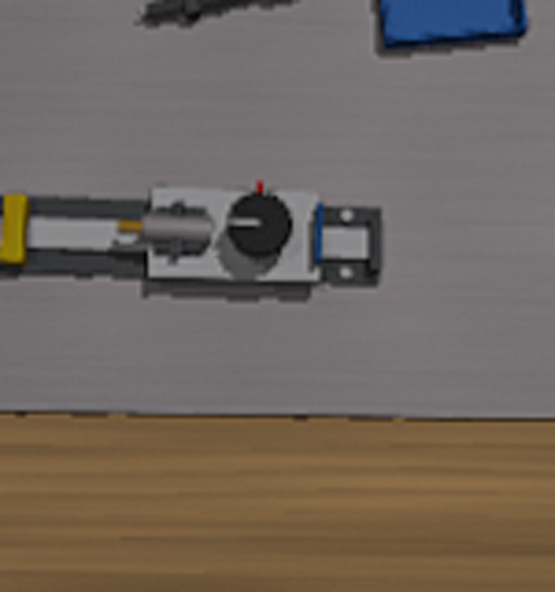

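```bash
cat > h.py <<'E'
from workcell import r
import numpy as np, cv2
def cal(c):
    k=r.get_calibration(c); f=192/np.tan(np.radians(k['vfov']/2)); return k,f
def proj(c,X):
    k,f=cal(c); p=np.asarray(k['R'])@np.asarray(X,float)+k['t']; s=p[:2]/p[2]; s=s*(1+k['k1']*(s@s)); return np.array([k['cx']+f*s[0],k['cy']+f*s[1]])
def back(c,uv,z):
    k,f=cal(c); d=np.array([(uv[0]-k['cx'])/f,(uv[1]-k['cy'])/f]); s=d.copy()
    for _ in range(20): s=d/(1+k['k1']*(s@s))
    R=np.asarray(k['R']); o=-R.T@k['t']; v=R.T@np.array([s[0],s[1],1]); return o+v*(z-o[2])/v[2]
E
python3 - <<'E'
from h import *
for c in ['top','scene']:
    im=r.get_image(c)
    for n in ['slide','knob_rim','carriage','knob_top']:
        for d in r.masks_of(c,n)[:2]:
            m=d['pixels'].astype(np.uint8); ys,xs=np.nonzero(m)
            if len(xs)<4: continue
            rect=cv2.minAreaRect(np.c_[xs,ys].astype(np.float32))
            print(c,n,round(d['confidence'],2),m.sum(),rect)
            if n=='slide' and c=='top':
                b=cv2.boxPoints(rect); P=np.array([back('top',q,0.025)[:2] for q in b]); print(P.round(4))
                for i in range(4): e=P[(i+1)%4]-P[i]; print(np.hypot(*e).round(4),np.degrees(np.arctan2(e[1],e[0])).round(2))
            if n!='slide':
                u=(xs.min()+xs.max())/2,(ys.min()+ys.max())/2; print(u,back(c,u,0.12),back(c,u,.11), back(c,rect[0],.12))
    g=im.min(2) # yellow
    hsv=cv2.cvtColor(im,cv2.COLOR_RGB2HSV)
    for d in r.mark_of(c,'knob_rim')[:1]+r.mark_of(c,'knob_top')[:1]+r.mark_of(c,'push_tab')[:1]: print(d)
    y=(abs(hsv[...,0].astype(int)-25)<6)&(hsv[...,1]>180)&(hsv[...,2]>90)
    if c=='top':
        ys,xs=np.nonzero(y&(np.arange(512)[None]<230)&(np.arange(512)[None]>185)&(np.arange(384)[:,None]<225)&(np.arange(384)[:,None]>195)); print('yel',xs.mean(),ys.mean(),len(xs),back(c,(xs.mean(),ys.mean()),.057))
E
```

```text
top slide 0.89 2606 ((245.10511779785156, 212.951904296875), (114.4147720336914, 25.605472564697266), 1.9749339818954468)
[[ 0.4963  0.2052]
 [ 0.5824  0.2064]
 [ 0.5742 -0.1754]
 [ 0.4885 -0.1718]]
0.0861 0.84
0.382 -91.22
0.0858 177.56
0.377 88.81
top knob_rim 0.58 65 ((152.25, 232.25001525878906), (9.192387580871582, 8.485280990600586), 45.0)
(np.float64(152.5), np.float64(232.5)) [0.45484115 0.29545739 0.12      ] [0.45602057 0.29787041 0.11      ] [0.455599   0.29627325 0.12      ]
top carriage 0.77 1239 ((259.0860290527344, 212.91952514648438), (54.269866943359375, 26.618553161621094), 1.9091525077819824)
(np.float64(259.0), np.float64(213.5)) [ 0.51814771 -0.03028745  0.12      ] [ 0.51979563 -0.03028509  0.11      ] [ 0.51997157 -0.0305301   0.12      ]
top carriage 0.65 355 ((175.5, 142.5), (27.0, 13.0), 0.0)
(np.float64(175.5), np.float64(142.5)) [0.74514789 0.24076787 0.12      ] [0.7484757  0.24277615 0.11      ] [0.74514789 0.24076787 0.12      ]
top knob_top 0.87 1211 ((259.1062927246094, 212.91744995117188), (54.31254959106445, 26.570417404174805), 1.9749339818954468)

[... 1032 characters left out ...]
 0.97 1362 ((267.3153991699219, 189.47691345214844), (51.307899475097656, 36.573326110839844), 52.12501525878906)
(np.float64(268.5), np.float64(186.0)) [0.589186   0.02041473 0.12      ] [0.57788815 0.00941959 0.11      ] [0.60339413 0.03064523 0.12      ]
scene knob_top 0.69 1391 ((266.9400329589844, 189.42002868652344), (50.600006103515625, 36.599998474121094), 53.13010025024414)
(np.float64(268.5), np.float64(187.0)) [0.59261743 0.02396458 0.12      ] [0.5813816  0.01303361 0.11      ] [0.60396337 0.02981727 0.12      ]
{'centre': [0.5271, -0.0613, 0.1004], 'confidence': 0.7}
{'centre': [0.522, -0.0604, 0.124], 'confidence': 0.64}
{'centre': [0.5266, -0.1171, 0.0856], 'confidence': 0.84}
```

```bash
python3 - <<'E'
from h import *
im=cv2.imread('pics/top0.png')
print(back('top',(270.3,210.5),.12))
a=im[195:228,252:290]; 
cv2.imwrite('pics/kn.png',cv2.resize(a,None,fx=16,fy=16,interpolation=cv2.INTER_NEAREST))
b=cv2.imread('pics/scene0.png')[150:215,225:345]; cv2.imwrite('pics/kns.png',cv2.resize(b,None,fx=6,fy=6,interpolation=cv2.INTER_CUBIC))
K=np.array([.5262,-.0625]);
print(proj('top',[*K,.12]),proj('scene',[*K,.12]))
E
```

```text
[ 0.52805608 -0.06522126  0.12      ]
[269.41803618 211.07832135] [264.22362265 166.60521312]
```

View pics/kn.png

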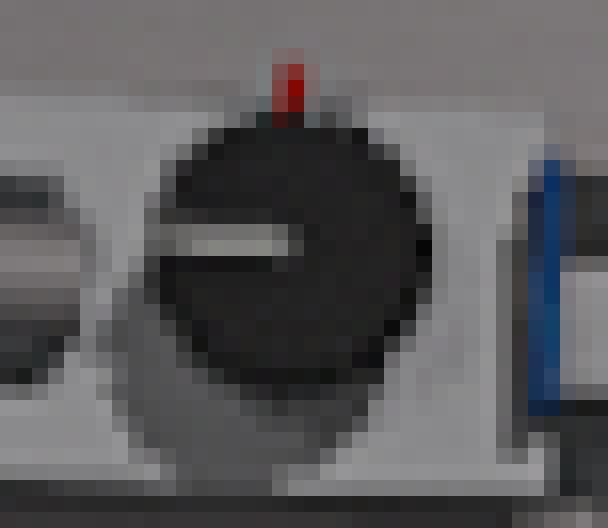

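View pics/kns.png

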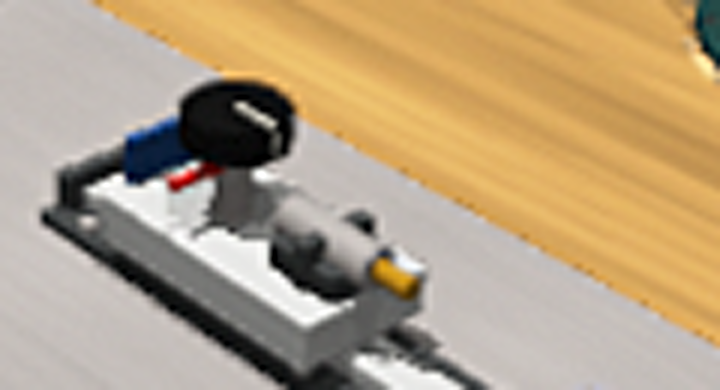

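Emit:
{"fn": "jog_arm", "kwargs": {"linear": [[0.226,-0.622,0],[0.226,-0.622,0],[0.226,-0.622,0],[0.226,-0.622,0],[0.226,-0.622,0],[0.226,-0.622,0],[0.226,-0.622,0],[0.226,-0.622,0],[0.226,-0.622,0],[0.226,-0.622,0],[0.226,-0.622,0],[0.226,-0.622,0]], "delta_rot": [[0,0,-64.7],[0,0,-64.7],[0,0,-64.7],[0,0,-64.7],[0,0,-64.7],[0,0,-64.7],[0,0,-64.7],[0,0,-64.7],[0,0,-64.7],[0,0,-64.7],[0,0,-64.7],[0,0,-64.7]], "jaw": [255,255,255,255,255,255,255,255,255,255,255,255], "grip_force": 20}}

```text
time_s: 2.25
eef_pos: [0.4729, 0.1317, 0.219]
eef_rot: [3.141, -0.0, 1.549]
wrist_force: [0.8, 0.2, -0.5]
width: 0.0177
```

Emit:
{"fn": "jog_arm", "kwargs": {"linear": [[0.054,-0.15,0],[0.054,-0.15,0],[0.054,-0.15,0],[0.054,-0.15,0],[0.054,-0.15,0],[0.054,-0.15,0],[0.054,-0.15,0]], "delta_rot": [[0,0,0],[0,0,0],[0,0,0],[0,0,0],[0,0,0],[0,0,0],[0,0,0]], "jaw": [255,255,255,255,255,255,255]}}

```text
time_s: 2.83
eef_pos: [0.5266, -0.0161, 0.2186]
eef_rot: [-3.141, -0.0, 1.548]
wrist_force: [0.4, 0.9, 0.8]
width: 0.0005
```

Emit:
{"fn": "jog_arm", "kwargs": {"linear": [[0.001,0.002,-0.04],[0.001,0.002,-0.08],[0.001,0.002,-0.105],[0.001,0.002,-0.116],[0.001,0.002,-0.116],[0.001,0.002,-0.116]], "delta_rot": [[0,0,0],[0,0,0],[0,0,0],[0,0,0],[0,0,0],[0,0,0]], "jaw": [255,255,255,255,255,255]}}

```text
time_s: 3.33
eef_pos: [0.528, -0.0136, 0.1039]
eef_rot: [3.141, 0.0, 1.55]
wrist_force: [0.4, -0.3, 1.3]
width: 0.0004
```

```bash
python3 - <<'E'
from h import *
im=r.get_image('scene'); s=r.sense(); print(s['eef_pos'],s['eef_rot'],s['wrist_force'])
cv2.imwrite('pics/s1.png',cv2.resize(im[90:230,200:380,::-1],None,fx=4,fy=4,interpolation=cv2.INTER_CUBIC))
im=r.get_image('top')
cv2.imwrite('pics/t1.png',cv2.resize(im[150:270,190:340,::-1],None,fx=5,fy=5,interpolation=cv2.INTER_CUBIC))
E
```

```text
[ 0.52849166 -0.01374956  0.10471666] [3.13936208e+00 8.03693853e-05 1.54937484e+00] [-0.62344593  0.47563368  0.53343867]
```

View pics/s1.png

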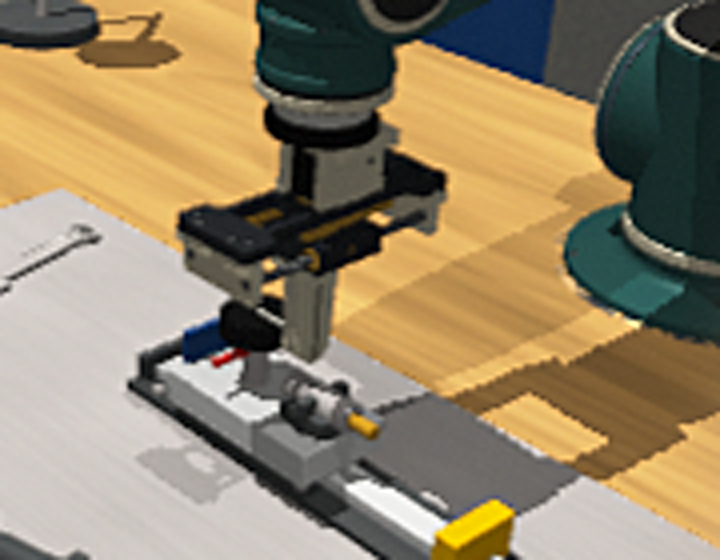

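View pics/t1.png

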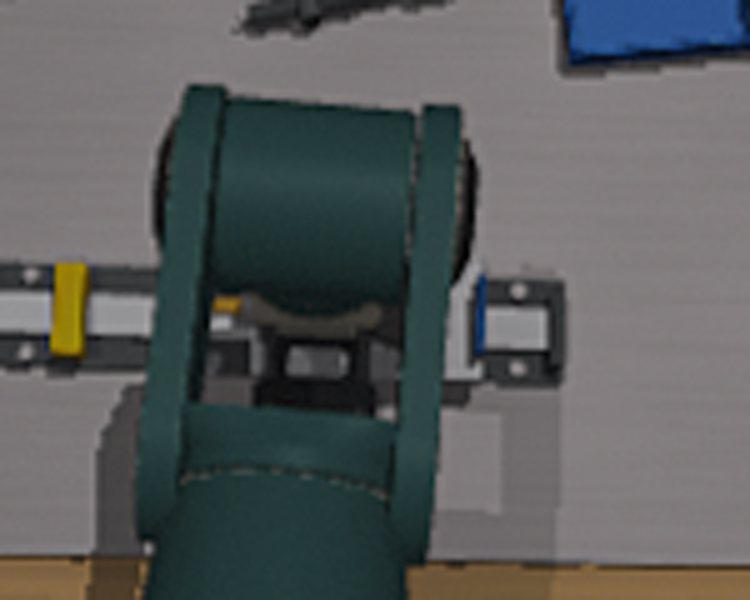

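Emit:
{"fn": "jog_arm", "kwargs": {"linear": [[0,-0.006,-0.001],[0,-0.012,-0.002],[0,-0.014,-0.002]], "delta_rot": [[0,0,0],[0,0,0],[0,0,0]], "jaw": [255,255,255]}}

```text
time_s: 3.68
eef_pos: [0.5284, -0.0274, 0.1019]
eef_rot: [3.14, -0.004, 1.549]
wrist_force: [0.2, 27.7, 7.3]
width: 0.0003
```

Emit:
{"fn": "jog_arm", "kwargs": {"linear": [[0,-0.001,0],[0,-0.002,0]], "delta_rot": [[0,0,0],[0,0,0]], "jaw": [255,255]}}

```text
time_s: 3.85
eef_pos: [0.5284, -0.0277, 0.102]
eef_rot: [3.14, -0.007, 1.549]
wrist_force: [-1.5, 37.9, 8.7]
width: 0.0006
```

Emit:
{"fn": "jog_arm", "kwargs": {"linear": [[0,0.0017,0],[-0.003,0.0017,0],[-0.006,0.0017,0],[-0.009,0.0017,0],[-0.012,0.0017,0]], "delta_rot": [[0,0,0],[0,0,0],[0,0,0],[0,0,0],[0,0,0]], "jaw": [255,255,255,255,255]}}

```text
time_s: 4.27
eef_pos: [0.5164, -0.0266, 0.1019]
eef_rot: [3.139, -0.005, 1.549]
wrist_force: [2.5, 22.2, 6.4]
width: 0.0006
```

```bash
python3 - <<'E'
from h import *
im=r.get_image('scene'); s=r.sense(); print(s['eef_pos'],s['eef_rot'],s['wrist_force'],s['time_s'])
cv2.imwrite('pics/s2.png',cv2.resize(im[140:210,220:320,::-1],None,fx=7,fy=7,interpolation=cv2.INTER_CUBIC))
E
```

```text
[ 0.51597404 -0.02667515  0.10187958] [ 3.13958928 -0.00486363  1.54937528] [-0.2661468  22.68865899  5.88474729] 4.3167
```

View pics/s2.png

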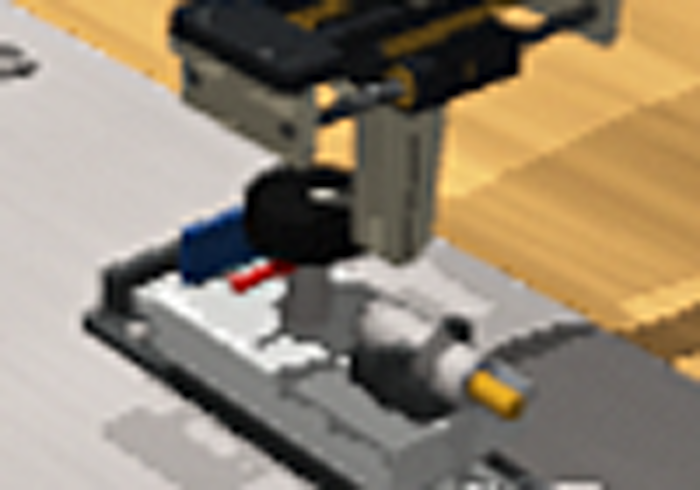

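Emit:
{"fn": "jog_arm", "kwargs": {"linear": [[-0.003,0.001,0],[-0.003,0.008,0],[0.025,0.008,0],[0.025,0.004,0],[0.025,0.001,0],[0.02,0.001,0],[0.015,0.001,0],[0.01,0.001,0],[0.005,0.001,0],[0.001,0.001,0],[-0.003,0.001,0]], "delta_rot": [[0,0,0],[0,0,0],[0,0,0],[0,0,0],[0,0,0],[0,0,0],[0,0,0],[0,0,0],[0,0,0],[0,0,0],[0,0,0]], "jaw": [255,255,255,255,255,255,255,255,255,255,255]}}

```text
time_s: 5.23
eef_pos: [0.5123, -0.0266, 0.1008]
eef_rot: [3.141, -0.003, 1.549]
wrist_force: [2.5, 11.6, 0.4]
width: 0.0002
```

```bash
python3 - <<'E'
from h import *
im=r.get_image('scene'); s=r.sense(); print(s['eef_pos'],s['eef_rot'],s['wrist_force'],s['time_s'])
cv2.imwrite('pics/s3.png',cv2.resize(im[140:210,220:320,::-1],None,fx=7,fy=7,interpolation=cv2.INTER_CUBIC))
print(r.mark_of('scene','white_line'),r.mark_of('scene','knob_top'))
E
```

```text
[ 0.51174199 -0.02661639  0.10083773] [ 3.14150066e+00 -2.51354453e-03  1.54882066e+00] [-1.12038088 12.16111702  0.09101782] 5.2833
[{'centre': [0.5061, -0.0635, 0.1216], 'confidence': 0.7}] [{'centre': [0.5265, -0.0625, 0.125], 'confidence': 0.73}]
```

View pics/s3.png

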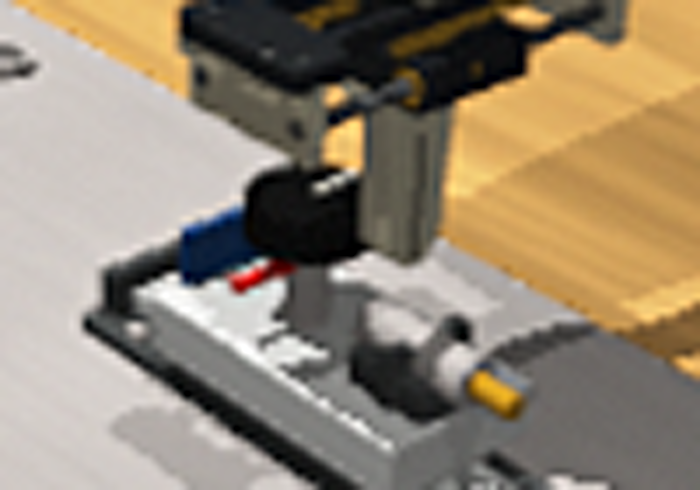

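Emit:
{"fn": "jog_arm", "kwargs": {"linear": [[0,0.007,0.001],[0.028,0.007,0.001],[0.028,0.003,0.001],[0.028,0,0.001],[0.023,0,0.001],[0.018,0,0.001],[0.013,0,0.001],[0.008,0,0.001],[0.004,0,0.001],[0,0,0.001]], "delta_rot": [[0,0,0],[0,0,0],[0,0,0],[0,0,0],[0,0,0],[0,0,0],[0,0,0],[0,0,0],[0,0,0],[0,0,0]], "jaw": [255,255,255,255,255,255,255,255,255,255]}}

```text
time_s: 6.22
eef_pos: [0.5119, -0.0265, 0.1017]
eef_rot: [3.141, -0.003, 1.549]
wrist_force: [1.3, 12.5, 0.1]
width: 0.0007
```

Emit:
{"fn": "jog_arm", "kwargs": {"linear": [[0,0.007,0],[0.028,0.007,0],[0.028,0.003,0],[0.028,0,0],[0.023,0,0],[0.018,0,0],[0.013,0,0],[0.008,0,0],[0.004,0,0],[0,0,0]], "delta_rot": [[0,0,0],[0,0,0],[0,0,0],[0,0,0],[0,0,0],[0,0,0],[0,0,0],[0,0,0],[0,0,0],[0,0,0]], "jaw": [255,255,255,255,255,255,255,255,255,255]}}

```text
time_s: 7.05
eef_pos: [0.5119, -0.0264, 0.1017]
eef_rot: [3.141, -0.003, 1.549]
wrist_force: [0.6, 12.0, 0.7]
width: 0.0008
```

```bash
cat > chk.py <<'E'
from h import *
import sys
n=sys.argv[1]
im=r.get_image('scene'); s=r.sense(); print(s['eef_pos'],s['wrist_force'],s['time_s'])
cv2.imwrite(f'pics/{n}.png',cv2.resize(im[140:210,220:320,::-1],None,fx=7,fy=7,interpolation=cv2.INTER_CUBIC))
w=r.mark_of('scene','white_line');k=r.mark_of('scene','knob_top'); print(w,k)
if w: d=np.array(w[0]['centre'])-[.5268,-.0625,0]; print('ang rad',np.arctan2(d[1],d[0])+.023)
E
python3 chk.py s4
```

```text
[ 0.51130559 -0.02644918  0.10164841] [-0.57588234 11.1275189   0.29442751] 7.1
[{'centre': [0.5449, -0.086, 0.1216], 'confidence': 0.57}] [{'centre': [0.5252, -0.0624, 0.1241], 'confidence': 0.88}]
ang rad -0.891484051094009
```

View pics/s4.png

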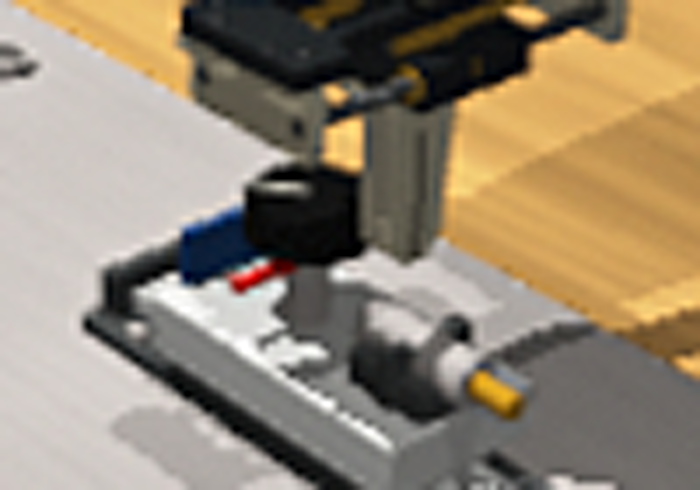

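Emit:
{"fn": "jog_arm", "kwargs": {"linear": [[0,0.007,0],[0.028,0.007,0],[0.028,0.003,0],[0.028,0,0],[0.023,0,0],[0.018,0,0],[0.013,0,0],[0.008,0,0],[0.004,0,0],[0,0,0]], "delta_rot": [[0,0,0],[0,0,0],[0,0,0],[0,0,0],[0,0,0],[0,0,0],[0,0,0],[0,0,0],[0,0,0],[0,0,0]], "jaw": [255,255,255,255,255,255,255,255,255,255]}}

```text
time_s: 8.03
eef_pos: [0.5117, -0.0264, 0.1016]
eef_rot: [3.142, -0.003, 1.549]
wrist_force: [-0.3, 12.3, 0.0]
width: 0.0005
```

Emit:
{"fn": "jog_arm", "kwargs": {"linear": [[0,0.007,0],[0.028,0.007,0],[0.028,0.003,0],[0.028,0,0],[0.023,0,0],[0.018,0,0],[0.013,0,0],[0.008,0,0],[0.004,0,0],[0,0,0]], "delta_rot": [[0,0,0],[0,0,0],[0,0,0],[0,0,0],[0,0,0],[0,0,0],[0,0,0],[0,0,0],[0,0,0],[0,0,0]], "jaw": [255,255,255,255,255,255,255,255,255,255]}}

```text
time_s: 8.87
eef_pos: [0.5118, -0.0263, 0.1016]
eef_rot: [3.142, -0.003, 1.549]
wrist_force: [-0.3, 10.9, -0.3]
width: 0.0007
```

```bash
python3 chk.py s5
```

```text
[ 0.51117313 -0.02646435  0.10159845] [-1.1656231  12.24428821 -0.7893839 ] 8.9167
[{'centre': [0.542, -0.0385, 0.1207], 'confidence': 0.47}] [{'centre': [0.5259, -0.0591, 0.1228], 'confidence': 0.79}, {'centre': [0.5277, -0.0607, 0.1], 'confidence': 0.17}]
ang rad 1.029226933126797
```

View pics/s5.png

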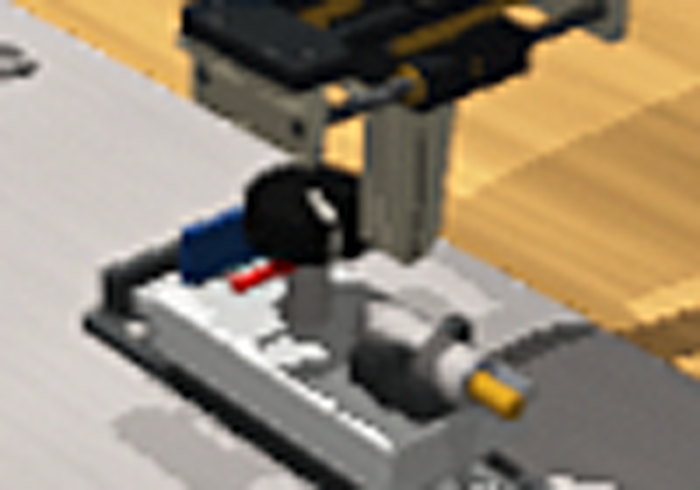

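Emit:
{"fn": "jog_arm", "kwargs": {"linear": [[0,0.007,0],[0.028,0.007,0],[0.028,0.003,0],[0.028,0,0],[0.023,0,0],[0.018,0,0],[0.013,0,0],[0.008,0,0],[0.004,0,0],[0,0,0]], "delta_rot": [[0,0,0],[0,0,0],[0,0,0],[0,0,0],[0,0,0],[0,0,0],[0,0,0],[0,0,0],[0,0,0],[0,0,0]], "jaw": [255,255,255,255,255,255,255,255,255,255]}}

```text
time_s: 9.85
eef_pos: [0.5116, -0.0264, 0.1016]
eef_rot: [-3.142, -0.002, 1.549]
wrist_force: [1.1, 9.9, -0.5]
width: 0.0003
```

```bash
python3 chk.py s6
```

```text
[ 0.51110097 -0.02654443  0.10157903] [-1.75520069 11.40755741  0.2390788 ] 9.9
[{'centre': [0.5134, -0.0447, 0.12], 'confidence': 0.6}] [{'centre': [0.5257, -0.0599, 0.1232], 'confidence': 0.65}]
ang rad 2.2390927657957174
```

View pics/s6.png

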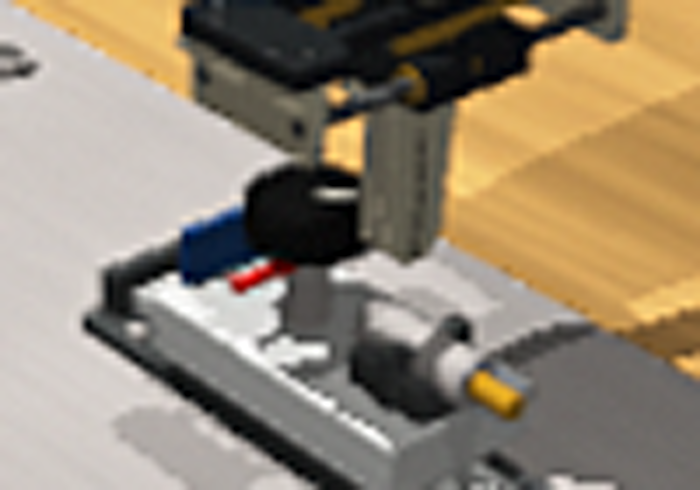

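Emit:
{"fn": "jog_arm", "kwargs": {"linear": [[0,0.007,0],[0.028,0.007,0],[0.028,0.003,0],[0.028,0,0],[0.023,0,0],[0.018,0,0],[0.013,0,0],[0.008,0,0],[0.004,0,0],[0,0,0]], "delta_rot": [[0,0,0],[0,0,0],[0,0,0],[0,0,0],[0,0,0],[0,0,0],[0,0,0],[0,0,0],[0,0,0],[0,0,0]], "jaw": [255,255,255,255,255,255,255,255,255,255]}}

```text
time_s: 10.83
eef_pos: [0.5116, -0.0265, 0.1016]
eef_rot: [-3.142, -0.002, 1.549]
wrist_force: [1.1, 9.5, -0.2]
width: 0.0006
```

Emit:
{"fn": "jog_arm", "kwargs": {"linear": [[0,0.007,0],[0.028,0.007,0],[0.028,0.003,0],[0.028,0,0],[0.023,0,0],[0.018,0,0],[0.013,0,0],[0.008,0,0],[0.004,0,0],[0,0,0]], "delta_rot": [[0,0,0],[0,0,0],[0,0,0],[0,0,0],[0,0,0],[0,0,0],[0,0,0],[0,0,0],[0,0,0],[0,0,0]], "jaw": [255,255,255,255,255,255,255,255,255,255]}}

```text
time_s: 11.67
eef_pos: [0.5117, -0.0265, 0.1016]
eef_rot: [-3.141, -0.002, 1.549]
wrist_force: [0.9, 7.7, -1.2]
width: 0.0005
```

```bash
python3 chk.py s7
```

```text
[ 0.51119574 -0.02672531  0.10157751] [-0.36393134  9.15077225  0.23982648] 11.7167
[{'centre': [0.5261, -0.09, 0.1177], 'confidence': 0.73}] [{'centre': [0.5238, -0.058, 0.1247], 'confidence': 0.9}, {'centre': [0.7674, 0.2574, 0.013], 'confidence': 0.51}]
ang rad -1.573245376764875
```

View pics/s7.png

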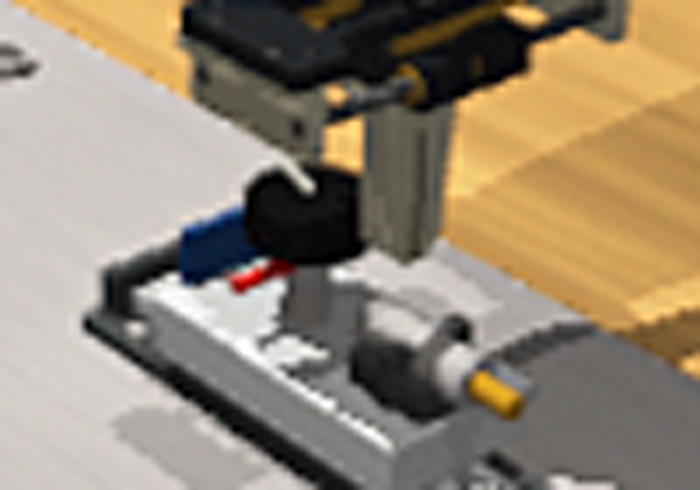

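Emit:
{"fn": "jog_arm", "kwargs": {"linear": [[0,0.007,0],[0.028,0.007,0],[0.028,0.003,0],[0.028,0,0],[0.023,0,0],[0.018,0,0],[0.013,0,0],[0.008,0,0],[0.004,0,0],[0,0,0]], "delta_rot": [[0,0,0],[0,0,0],[0,0,0],[0,0,0],[0,0,0],[0,0,0],[0,0,0],[0,0,0],[0,0,0],[0,0,0]], "jaw": [255,255,255,255,255,255,255,255,255,255]}}

```text
time_s: 12.65
eef_pos: [0.5116, -0.0266, 0.1015]
eef_rot: [-3.141, -0.002, 1.549]
wrist_force: [0.4, 5.3, -1.0]
width: 0.0005
```

```bash
python3 chk.py s8
```

```text
[ 0.51112014 -0.02683559  0.10151841] [-0.63953241  6.9267143   0.72430158] 12.7
[{'centre': [0.5515, -0.0847, 0.1228], 'confidence': 0.57}] [{'centre': [0.5259, -0.0614, 0.1228], 'confidence': 0.67}, {'centre': [0.4888, -0.3878, 0.012], 'confidence': 0.46}]
ang rad -0.7091436605266226
```

View pics/s8.png

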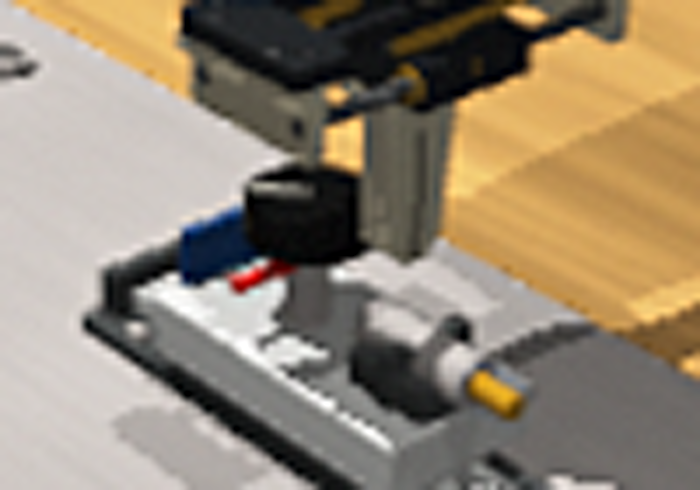

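```bash
python3 - <<'E'
from h import *
a=back('scene',(250/7+220-.4,189/7+140-.4),.12);b=back('scene',(314/7+220-.4,183/7+140-.4),.12);d=a-b;print(a,b,np.arctan2(d[1],d[0])+.023,np.hypot(*d[:2]))
for th in np.arange(-1.4,.3,.2):
    t=th-.023; p=[proj('scene',[.5268+q*np.cos(t),-.0625+q*np.sin(t),.12]) for q in (.026,.006)]
    print(th.round(2),[((x+.4-[220,140])*7).round(0) for x in p])
E
```

```text
[ 0.54607549 -0.07886535  0.12      ] [ 0.52219859 -0.06573492  0.12      ] -0.47978299938840596 0.02724911840245736
-1.4 [array([262., 169.]), array([300., 185.])]
-1.2 [array([255., 174.]), array([298., 186.])]
-1.0 [array([251., 179.]), array([297., 187.])]
-0.8 [array([248., 185.]), array([297., 189.])]
-0.6 [array([249., 192.]), array([297., 190.])]
-0.4 [array([251., 198.]), array([298., 191.])]
-0.2 [array([257., 204.]), array([299., 193.])]
-0.0 [array([264., 209.]), array([300., 194.])]
0.2 [array([273., 214.]), array([303., 195.])]
```

Emit:
{"fn": "jog_arm", "kwargs": {"linear": [[0,0.007,0],[0.019,0.007,0],[0.019,0.003,0],[0.019,0,0],[0.015,0,0],[0.011,0,0],[0.007,0,0],[0.003,0,0],[0.001,0,0]], "delta_rot": [[0,0,0],[0,0,0],[0,0,0],[0,0,0],[0,0,0],[0,0,0],[0,0,0],[0,0,0],[0,0,0]], "jaw": [255,255,255,255,255,255,255,255,255]}}

```text
time_s: 13.55
eef_pos: [0.5127, -0.0265, 0.1016]
eef_rot: [-3.142, -0.002, 1.549]
wrist_force: [0.6, 10.9, 0.3]
width: 0.0003
```

```bash
python3 chk.py s9
```

```text
[ 0.51254482 -0.02653322  0.10163706] [-0.34649978 12.34210405  0.9572913 ] 13.6
[{'centre': [0.5551, -0.067, 0.1237], 'confidence': 0.74}] [{'centre': [0.5249, -0.0635, 0.1238], 'confidence': 0.95}]
ang rad -0.13469041065948084
```

View pics/s9.png

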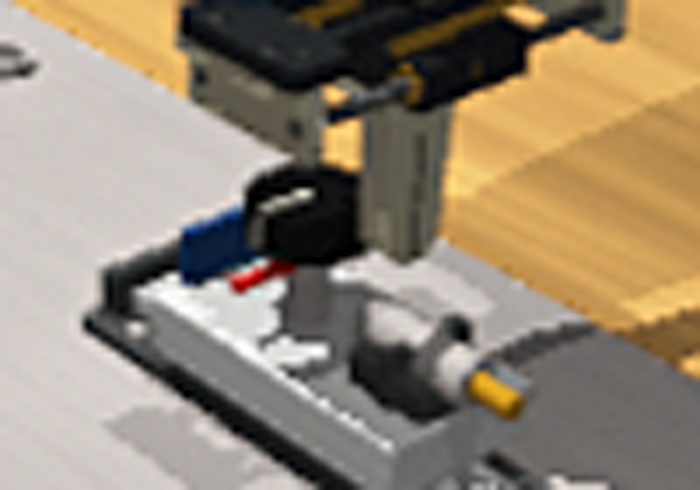

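Emit:
{"fn": "jog_arm", "kwargs": {"linear": [[0,0.008,0],[0,0.01,0.01],[0,0.01,0.05],[0,0.01,0.08],[0.005,-0.03,0.08],[0.01,-0.07,0.08],[0.013,-0.105,0.08],[0.013,-0.132,0.08],[0.013,-0.132,0.08],[0.013,-0.132,0.08]], "delta_rot": [[0,0,0],[0,0,0],[0,0,0],[0,0,0],[0,0,0],[0,0,0],[0,0,0],[0,0,0],[0,0,0],[0,0,0]], "jaw": [255,255,255,255,255,255,255,255,255,255]}}

```text
time_s: 14.53
eef_pos: [0.5263, -0.1606, 0.1822]
eef_rot: [-3.141, 0.0, 1.546]
wrist_force: [0.3, -0.4, 0.1]
width: 0.0002
```

```bash
python3 chk.py s10; python3 - <<'E'
from h import *
im=r.get_image('top')
cv2.imwrite('pics/t10.png',cv2.resize(im[180:240,190:330,::-1],None,fx=5.7,fy=5.7,interpolation=cv2.INTER_CUBIC))
E
```

```text
[ 0.52642593 -0.15970492  0.18212121] [-0.6739907   0.34518619  0.80169985] 14.5833
[{'centre': [0.5584, -0.0674, 0.119], 'confidence': 0.63}] [{'centre': [0.5264, -0.0627, 0.1269], 'confidence': 0.71}, {'centre': [0.5294, 0.014, 0.0098], 'confidence': 0.67}]
ang rad -0.1308381057715565
```

View pics/s10.png

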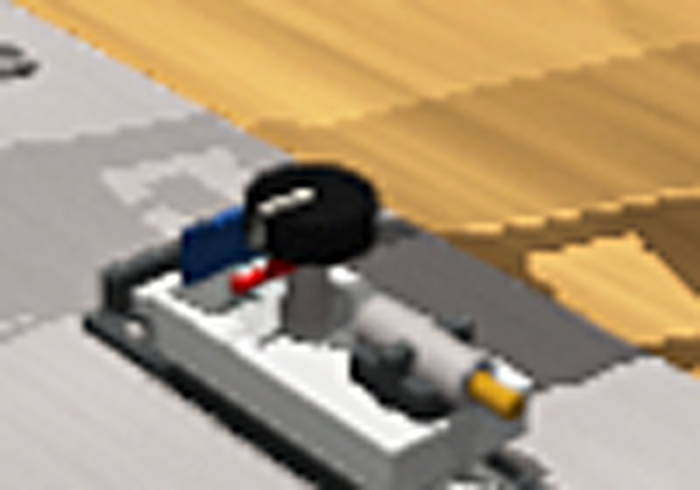

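View pics/t10.png

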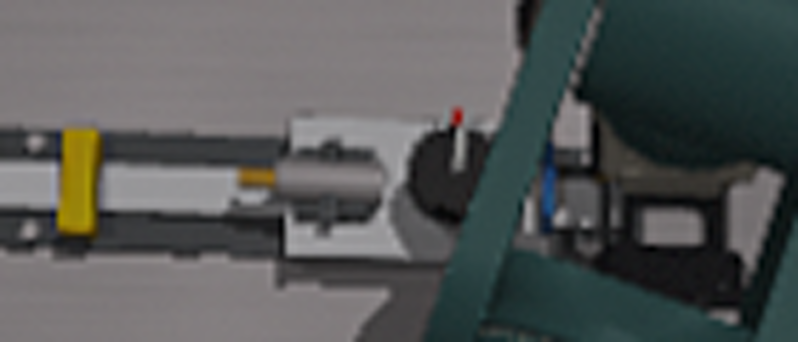

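Emit:
{"fn": "jog_arm", "kwargs": {"linear": [[0,0.014,-0.035],[0,0.014,-0.07],[0,0.014,-0.1],[0,0.014,-0.108],[0,0.014,-0.108],[0,0.022,-0.108],[0,0.03,-0.108],[0,0.036,-0.108],[0,0.042,-0.108],[0,0.048,-0.108]], "delta_rot": [[0,0,0],[0,0,0],[0,0,0],[0,0,0],[0,0,0],[0,0,0],[0,0,0],[0,0,0],[0,0,0],[0,0,0]], "jaw": [255,255,255,255,255,255,255,255,255,255]}}

```text
time_s: 15.57
eef_pos: [0.5276, -0.1113, 0.0755]
eef_rot: [3.139, 0.001, 1.549]
wrist_force: [0.7, -5.0, 3.8]
width: 0.0005
```

```bash
python3 chk.py s11
```

```text
[ 0.52744332 -0.1103566   0.07521825] [0.417182   0.01161567 0.48570715] 15.6167
[{'centre': [0.5577, -0.0515, 0.1198], 'confidence': 0.77}] [{'centre': [0.5276, -0.0448, 0.1253], 'confidence': 0.93}]
ang rad 0.36499851009923423
```

View pics/s11.png

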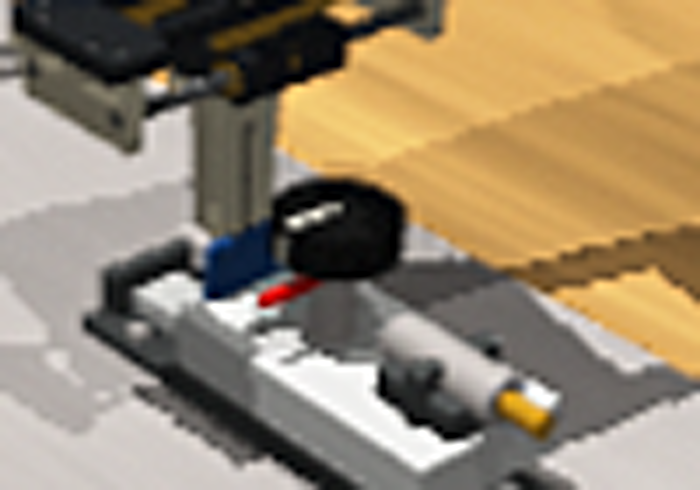

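Emit:
{"fn": "jog_arm", "kwargs": {"linear": [[0,0.006,0],[0,0.014,0],[0.001,0.022,0],[0.001,0.03,0],[0.001,0.038,0],[0.001,0.046,0],[0.001,0.054,0],[0.001,0.062,0],[0.002,0.07,0],[0.002,0.077,0],[0.002,0.083,0],[0.002,0.088,0]], "delta_rot": [[0,0,0],[0,0,0],[0,0,0],[0,0,0],[0,0,0],[0,0,0],[0,0,0],[0,0,0],[0,0,0],[0,0,0],[0,0,0],[0,0,0]], "jaw": [255,255,255,255,255,255,255,255,255,255,255,255]}}

```text
time_s: 16.72
eef_pos: [0.529, -0.0233, 0.0739]
eef_rot: [3.141, 0.001, 1.549]
wrist_force: [3.0, -5.7, 0.6]
width: 0.0002
```

Emit:
{"fn": "jog_arm", "kwargs": {"linear": [[0,0.003,0],[0,0.006,0],[0,0.009,0],[0,0.011,0],[0,0.011,0]], "delta_rot": [[0,0,0],[0,0,0],[0,0,0],[0,0,0],[0,0,0]], "jaw": [255,255,255,255,255]}}

```text
time_s: 17.13
eef_pos: [0.529, -0.0169, 0.0741]
eef_rot: [3.14, 0.01, 1.548]
wrist_force: [2.3, -42.9, 0.8]
width: 0.0006
```

Emit:
{"fn": "jog_arm", "kwargs": {"linear": [[0,-0.01,0],[0,-0.03,0],[0,-0.05,0.01],[0,-0.05,0.045],[0,-0.08,0.085],[0,-0.12,0.1],[0,-0.16,0.1],[0,-0.2,0.1],[0,-0.24,0.1],[0,-0.24,0.1],[0,-0.24,0.1]], "delta_rot": [[0,0,0],[0,0,0],[0,0,0],[0,0,0],[0,0,0],[0,0,0],[0,0,0],[0,0,0],[0,0,0],[0,0,0],[0,0,0]], "jaw": [255,255,255,255,255,255,255,255,255,255,255]}}

```text
time_s: 18.05
eef_pos: [0.5282, -0.2541, 0.1731]
eef_rot: [-3.141, -0.001, 1.546]
wrist_force: [-0.1, 0.4, 0.9]
width: 0.0008
```

```bash
python3 - <<'E'
from h import *
im=r.get_image('scene')
cv2.imwrite('pics/s12.png',cv2.resize(im[150:250,240:360,::-1],None,fx=6,fy=6,interpolation=cv2.INTER_CUBIC))
print(r.mark_of('scene','knob_top')[:1],r.mark_of('scene','push_tab')[:1],r.mark_of('scene','white_line')[:1])
im=r.get_image('top')
cv2.imwrite('pics/t12.png',cv2.resize(im[180:240,180:310,::-1],None,fx=6,fy=6,interpolation=cv2.INTER_CUBIC))
print(r.mark_of('top','knob_top')[:1],r.mark_of('top','push_tab')[:1],r.mark_of('top','white_line')[:1],r.sense()['wrist_force'])
E
```

```text
[{'centre': [0.5263, 0.0493, 0.1215], 'confidence': 0.7}] [] [{'centre': [0.5605, 0.0425, 0.1219], 'confidence': 0.67}]
[{'centre': [0.5261, 0.0428, 0.1233], 'confidence': 0.57}] [{'centre': [0.5304, -0.0071, 0.0862], 'confidence': 0.81}] [{'centre': [0.5616, 0.0393, 0.1196], 'confidence': 0.54}] [ 0.43535135 -0.87844234  1.0976146 ]
```

View pics/s12.png

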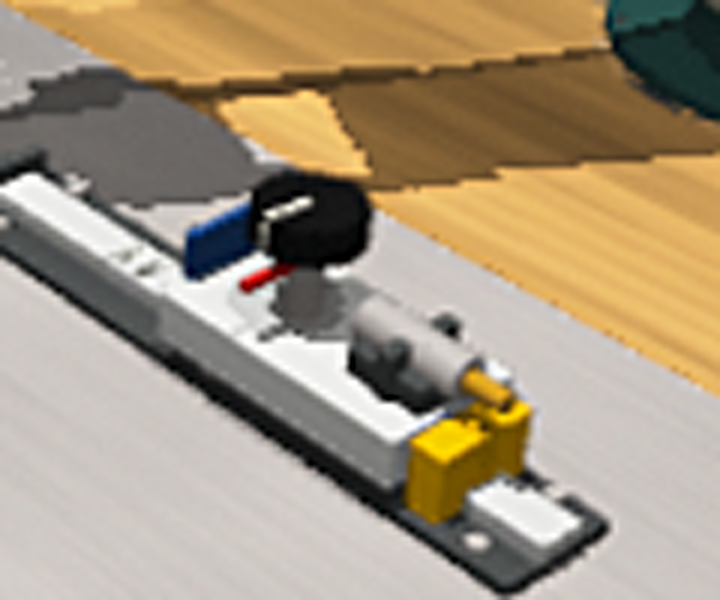

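View pics/t12.png

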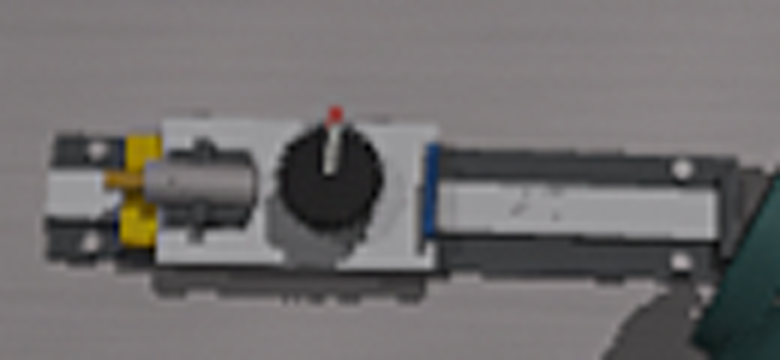

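```bash
python3 -c "
from workcell import r
print(r.finish_job())"
```

```text
the job is handed in; nothing more can be done
None
```

I unlocked the slide and pushed the carriage home against the yellow stop, then handed the job in at about 18 s of the 64 s allowed. No verdict was reported.

- **Knob:** I rolled it anticlockwise with the shut fingertips against the outside of its rim. It took about ten straight strokes, all on the +y side, so the pressing held the carriage at its start. The white line passed the red pointer once and stopped there the second time, about 12.4 to 12.5 rad from tight.
- **Carriage:** I pushed the blue tab until the carriage stopped moving and the wrist force rose to 43 N. Then I backed the arm off and raised it clear.

**Last checks:**
- **Line at the pointer:** Both cameras show the white line over the pointer to within about 0.1 to 0.2 rad, against the 0.6 allowed.
- **Carriage home:** The block sits against the stop. The tab was measured about 109.5 mm from its start, with the detector good to about 4 mm.
- **Arm clear:** The wrist force is about zero.
- **One odd reading:** The angle printed while the carriage was moving (0.36 rad) was invalid because it assumed the knob's old position. The pictures showed the knob had not turned.
- **Not checked:** I did not compare the other parts' positions afterwards. The arm never came near them.

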